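# Let the mould insert down on the bench rack winch

## Task

Let the steel mould insert down onto the two flat bars under it with the hand winch. Throw the red pawl lever over, away from the robot, as far as it goes; wind the crank up a few degrees, just enough to take the load off the pawl so that it springs clear of the ratchet wheel; then keep hold of the crank handle and let it turn back slowly under the load, no faster than about a third of a turn per second, over the top and on until the insert sits on the bars without a bump and the empty fork beneath it has come to rest on its stop. Feel for that stop and do not force the crank against it, leave the pawl lever thrown over and the handle let go, and do not disturb the other things on the desk.

Things in the scene. Friction and masses are not known exactly. Their poses are not given: they have to be found in the camera images.
- winch: Blue bench rack winch, bolted down. Origin on the desk top, straight below the middle of the circle that the crank handle describes. z up, y along the crank axis from the winch out to the handle's free end, x away from the robot. Base plate 270 (x) x 350 (y) x 12 mm, y -400 to -50 mm. Housing 120 mm wide (x), cheek plate 148 mm, y -180 to -114 mm, top 243 mm above the desk.
- hub (a point): Point on the crank axis (parallel to the winch's y axis) in the plane of the handle's middle, 170 mm above the winch's origin. On this axis sit the ratchet wheel, 92 mm across with 12 teeth, at y = -105 mm in the winch's frame, and the crank arm, y = -83 to -73 mm.
- handle (a point): Middle of the black crank handle, a sleeve 24 mm thick, parallel to the crank axis, free to spin on its pin; it reaches 70 mm from here to the crank arm, 45 mm outwards. Radius about the hub 75 mm. Starts level with the hub on the robot's side. The load pulls it up, over the top and away from the robot with 5 to 10 N (empty fork 2 to 4 N). At the stop, do not press on with over 15 N.
- crank (a joint): Crank angle in rad. About 0 at the start (up to 0.05 below); positive = wound up, the fork rises; negative = let down. 1 rad moves the fork 18 mm. With the pawl lever thrown, the pawl comes clear after 0.08 to 0.15 rad of winding up. Letting down to the stop takes 1.5 to 3.5 rad from the start.
- pawl_lever (a joint): Red pawl lever, rad: 0 = hold (leans 0.3 rad to the robot), 0.6 = release (leans 0.3 rad away, at its end stop). Pivot parallel to the winch's y through the winch's point (62, -105, 222) mm. Moves with about 5 N at the tip, stays where left. It acts on the pawl through a spring: thrown over, it only urges the pawl out, and the load keeps the pawl in the ratchet wheel until it is relieved.
- lever_tip (a point): Middle of the red thumb piece of the pawl lever, 12 mm (x) x 22 mm (y) x 26 mm, 64 mm from its pivot, about 283 mm above the desk. It is free above and on the robot's side.
- pawl_nose (a point): Lower edge of the brass pawl's nose. In the ratchet wheel it lies 32 to 37 mm above the crank axis, sprung clear about 55 mm (the teeth reach 46 mm).
- fork: Steel fork on its vertical rack, moved straight up and down by the crank. Origin above the winch's origin, level with the top of its two tines (10 mm thick, between the bars, y -365 to -210 mm in the winch's frame). It starts 64 to 87 mm above the desk. Down, its heel rests on a stop screw whose setting differs each time: the origin is then 24 to 36 mm above the desk.
- insert: The steel mould insert, about 2.6 kg, 150 x 90 x 38 mm with two copper-coloured cores, lying loose on the fork. Its origin is the centre of its underside; on the bars this is 42 mm above the winch's origin, at y = -290 mm in the winch's frame.
- oiler: Copper oil can standing on the winch's base plate, 44 mm across, 85 mm high. Leave alone.
- spare_bar: Spare steel bar standing on edge on the winch's base plate, 12 x 120 x 30 mm. Leave alone.
- fan: Ivory desk fan, 170 mm high. Leave alone.
- mouse: Black computer mouse. Leave alone.
- mug: Blue mug, 80 mm across, 95 mm high. Leave alone.
- caliper: Steel caliper, 235 mm long, lying on the desk. Leave alone.
- screwdriver: Yellow screwdriver, 200 mm long, lying on the desk. Leave alone.
- bars (a point): Middle between the two flat steel bars (parallels) standing on the base plate, level with their tops, at (0, -290, 42) mm in the winch's frame: bars 12 mm thick, 150 mm long (along the winch's y), 57 mm to either side of this point.
Not all that is in view belongs to the job. Leave any green look-alike of the insert alone.

How it is judged:
On the way, in this order (a step that is already met when the one before it is completed fails the run):
1. the red pawl lever is thrown over to release (value of joint pawl_lever above 0.45 rad), for 0.2 s.
2. the pawl has sprung clear of the ratchet wheel with the load still up (z of pawl_nose in the frame of winch above 0.2185 m and value of joint crank above -0.15 rad), for 0.1 s.
3. the insert rests on the bars, off the fork (z of insert in the frame of winch below 0.045 m and z of fork in the frame of winch below 0.04 m), for 0.2 s.
At the end, for the whole second after the job is handed in: The insert lies flat on both bars (height within 3 mm, centred within 12 mm across and 15 mm along them), the fork has come to rest on its stop below it (under 38 mm), the pawl lever is still thrown (over 0.45 rad), the pawl is clear of the ratchet wheel, and the crank is at rest (z of fork in the frame of winch below 0.038 m and z of insert in the frame of winch between 0.039 and 0.045 m and x of insert in the frame of winch between -0.012 and 0.012 m and y of insert in the frame of winch between -0.305 and -0.275 m and angle between insert's own z axis and vertical below 0.05 rad and value of joint pawl_lever above 0.45 rad and z of pawl_nose in the frame of winch above 0.2185 m and velocity of joint crank above -0.2 rad/s and linear speed of each of insert, fork below 0.02 m/s); the robot touches nothing.
It fails at once if the crank runs back faster than 3 rad/s (velocity of joint crank below -3 rad/s).
It fails at once if the crank is wound up more than about a tenth of a turn (0.6 rad) (value of joint crank above 0.6 rad).
It fails at once if the insert bumps onto the bars (over 90 N) (contact force between insert and winch above 90 N).
It fails at once if the fork is forced against its stop by the crank, or jerked under its load (over 100 N on the fork) (contact force between fork and anything else above 100 N).
It fails at once if another thing on the desk is shifted by more than 20 mm (distance of any of fan, mouse, mug, caliper, screwdriver, oiler, spare_bar from where it was at the start of the episode above 0.02 m).
It also fails if it takes over 72 s, if anything falls off the work surface, if the arm or the gripper's body presses on something with over 40 N, if the wrist force passes 120 N, or if a joint passes its speed limit or range.

## Robot

A 6-joint arm with a two-finger parallel gripper is mounted at the origin on the work surface. World frame = base frame: x ahead of the robot, y to its left, z up, the work surface at z = 0. Lengths are in m, angles in rad, forces in N, time in s.
With the tool pointing down it reaches from about 0.375 to 0.825 m from the base axis. Payload 5.5 kg.
Tool frame: the origin (TCP) lies at the very end of the fingers, on their centre line; the grasp point (between the pads) lies 19 mm behind it; z points along the fingers, y is the line along which they close (so a half turn about z gives the same grasp; the last joint's range is limited). The gripper opens to 85 mm and grips with 20 to 120 N. Pads are 22 mm wide; open, the fingers measure 114 mm over their backs; the gripper's body (76 mm by 85 mm) begins 54 mm behind the grasp point. The pads swing forward as they close: fully open they stand 13 mm farther back than shut.
Start: joints at [1.153, 0.314, -0.047, 1.21, 0, 1.571], TCP at [0.243, 0.548, 0.231] pointing down, gripper open.
Joint ranges: [-2.67, 2.67], [-0.69, 1.73], [-1.03, 1.25], [-2.08, 2.16], [-1.42, 1.45], [-3.14, 3.14]. Speed limits (rad/s): [2.39, 2.39, 3.01, 3.14, 3.14, 3.14].

## Interface

Orientations are given as a unit quaternion [w, x, y, z].
In Python, from workcell import readout, optics, order gives the robot as it stands.
- The arm moves only by the shell command python3 -m creep 'ROWS'. ROWS is JSON, a list that holds one entry, the list of rows, each a list of 7 numbers: the turn, a rotation vector about the tool's x, y, z in degrees, then the shift along the tool's x, y, z in m, then the finger opening in m, from 0 to 0.0854. A call has 1 to 10 rows; each row is the pose to reach, as a shift and turn from the pose commanded when the call began, along the tool's axes at that moment; what a row does not reach only later rows make up. A row lasts 1/12 s, in which the tool goes at most 41.7 mm and 7.16 degrees, less where a joint would pass 70% of its speed; a pose out of reach is approached as far as the arm can. A call with a gripper value outside its range is refused whole. The fingers move at their own pace and stop on an object; the grip force is fixed at half the most. Time passes only in rows, so rows that repeat a pose let the fingers close. It gives the time, the measured TCP pose, the force, the opening and the grip force at its end, in the units of the state.
- readout.observe(): the state, without advancing time (a new reading comes with each control period).
- optics.capture(name): name is "scene" or "top" or "wrist"; returns the picture (400x640x3 uint8, red, green, blue); there is no depth.
- optics.camera_params(name): a dict with "fx", "fy", "cx", "cy" (pixels), "rvec" (rotation vector, rad) and "tvec" (3), from world to camera coordinates, as OpenCV has them. Camera axes: x right, y down, z forward; pixel columns grow to the right and rows downward; lengths in m; the calibration is good to about 2 mm. A picture is of the moment at which its call begins: read the wrist's pose just before it. camera_params takes no time and is no camera call; for the wrist camera it gives the pose at the moment of the call.
- order.hand_in(): hands the job in; it is judged then, once.
The state is a dict: "t": time; "joint_pos": joint angles; "joint_velocities": joint speeds; "joint_torque": joint torques, N m; "ee_pos": TCP position; "ee_rot": TCP orientation; "contact_force": force on the tool from outside, world axes, zero at the start; "torque": the same for the moment, N m; "grip_width": finger opening in m; "grip_force": force on a finger pad.
Only numpy, scipy, OpenCV 4.12 (cv2) and the standard library are available. Lean on these libraries where they do the work, as an engineer would, in place of code of your own. Each camera call takes 0.05 s, during which the arm holds its last target. There are 200 camera calls.

## Working session

There is one attempt and no reset: what is moved stays moved. The work goes in short steps, Python scripts to look and compute and a shell command to move; the robot and the scene stay as the last step left them, time stands still between calls to the robot, and variables do not carry over. Pictures are saved under pics/ and viewed, at most 10 in all, crops included, and the job is handed in when it is done.

```bash
ls; mkdir -p pics; python3 - <<'E'
from workcell import readout, optics
import cv2
print(readout.observe())
for n in ("scene","top"):
    im=optics.capture(n); cv2.imwrite(f"pics/{n}0.png",im[:,:,::-1]); print(n,optics.camera_params(n))
E
```

```text
pics
{'t': 0.0, 'joint_pos': array([ 1.15306589e+00,  3.14241524e-01, -4.80652202e-02,  1.21020843e+00,
       -9.59429190e-06,  1.57079090e+00]), 'joint_velocities': array([ 0.00038959, -0.000297  , -0.001361  , -0.00108109,  0.00057982,
        0.00185008]), 'joint_torque': array([-5.42913931e-04, -5.39590430e+01,  3.39748693e+01,  1.92601397e-02,
        7.00740713e-06,  5.08750844e-06]), 'ee_pos': array([0.2431812 , 0.54787884, 0.23043136]), 'ee_rot': array([-1.73510709e-04,  2.07347176e-01,  9.78267044e-01, -8.41739370e-04]), 'contact_force': array([-0.26071339, -0.0698285 ,  0.19523647]), 'torque': array([0.01714038, 0.03098656, 0.00127738]), 'grip_force': 0.0, 'grip_width': 0.08528500331007687}
scene {'fx': 407.70857351430243, 'fy': 407.70857351430243, 'cx': 319.26872122563924, 'cy': 205.28325468870503, 'rvec': array([ 0.66223992,  2.64144885, -1.0903936 ]), 'tvec': array([ 0.51108384, -0.03145961,  1.84048148])}
top {'fx': 502.2968998483435, 'fy': 502.2968998483435, 'cx': 313.4855507185954, 'cy': 202.54256326328226, 'rvec': array([ 2.14859907, -2.17122234,  0.11904622]), 'tvec': array([-0.03441897,  0.57665812,  1.68904706])}
```

View pics/scene0.png

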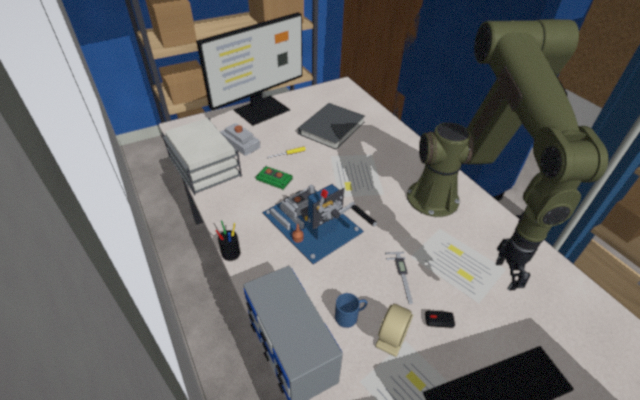

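View pics/top0.png

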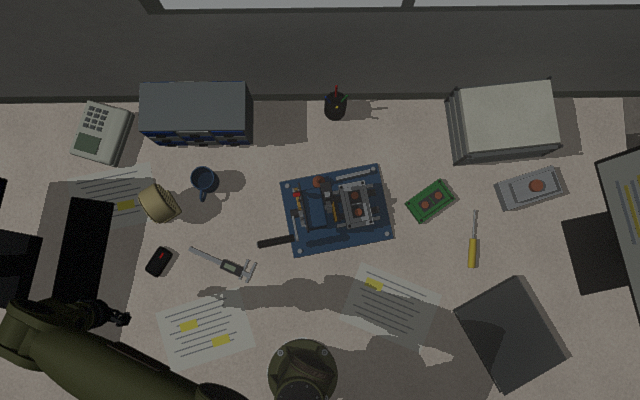

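The blue winch is at (335,210) in the top view, with the black crank handle at (275,241). The green look-alike is at (432,200) and a grey one at (531,188), both off the winch. The insert is the steel one on the winch at (357,203). I'll confirm this in an enlarged crop.

```bash
python3 - <<'E'
import cv2
a=cv2.imread("pics/top0.png")[155:265,250:402]
cv2.imwrite("pics/topc.png",cv2.resize(a,None,fx=5,fy=5,interpolation=cv2.INTER_CUBIC))
a=cv2.imread("pics/scene0.png")[170:265,255:385]
cv2.imwrite("pics/scenec.png",cv2.resize(a,None,fx=6,fy=6,interpolation=cv2.INTER_CUBIC))
E
```

```text
(no output)
```

View pics/topc.png

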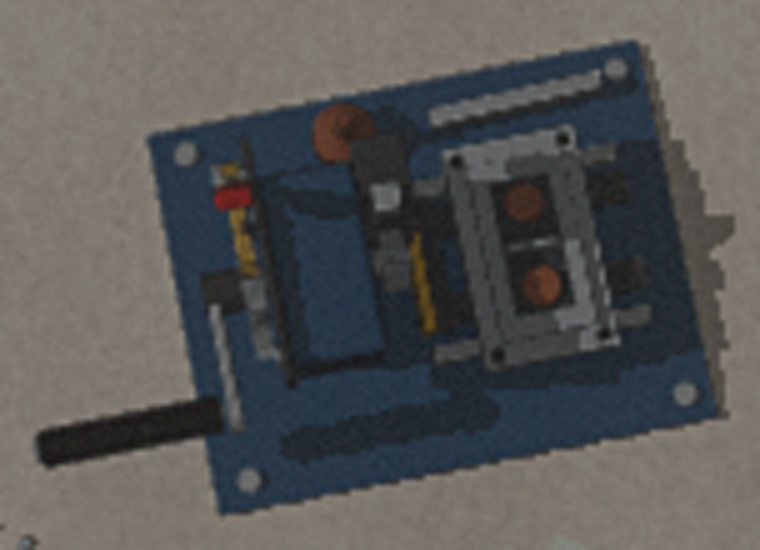

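View pics/scenec.png

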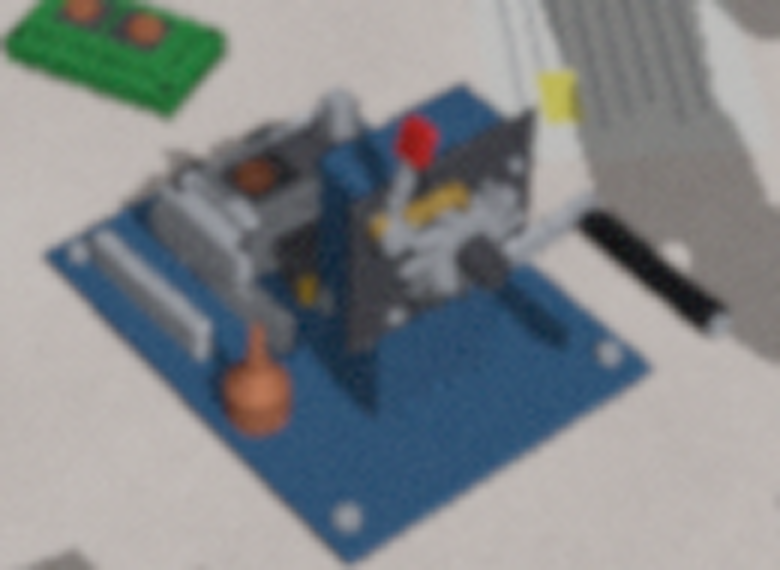

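```bash
cat > h.py <<'E'
import numpy as np, cv2
from scipy.optimize import least_squares
from scipy.spatial.transform import Rotation as R
from workcell import optics, readout
def proj(P,c):
    K=np.array([[c['fx'],0,c['cx']],[0,c['fy'],c['cy']],[0,0,1]])
    return cv2.projectPoints(np.float64(P),c['rvec'],c['tvec'],K,None)[0][:,0]
def W(p,P):
    c,s=np.cos(p[2]),np.sin(p[2]); P=np.asarray(P,float)
    return P@np.array([[c,s,0],[-s,c,0],[0,0,1]])+[p[0],p[1],0]
def tool():
    s=readout.observe(); q=s['ee_rot']; return s['ee_pos'],R.from_quat([*q[1:],q[0]]).as_matrix(),s
E
python3 - <<'E'
from h import *
P=np.array([[135,-50,12],[135,-400,12],[-135,-400,12],[-135,-50,12],[-75,45,170],[43,-105,283]])/1e3
T=np.array([[279.6,182],[378,163],[395,237.4],[294.4,258],[258,244.4],[296.6,194.4]])
S=np.array([[313.3,264.2],[262.5,212.8],[332.5,183.8],[363.3,231.3],[374.2,223.7],[324.5,193.7]])
ct,cs=optics.camera_params("top"),optics.camera_params("scene")
f=lambda p:np.r_[proj(W(p,P),ct)-T,proj(W(p,P),cs)-S].ravel()
r=least_squares(f,[.55,0,.1],loss='soft_l1'); p=r.x; print(p,r.cost); print(f(p).reshape(2,6,2).round(1))
np.save("p.npy",p)
print(W(p,np.array([[-75,0,170],[0,0,170],[43,-105,283],[81,-105,283]])/1e3).round(4))
E
```

```text
[0.51102155 0.10215051 0.18396798] 24.84571589591319
[[[ -0.2  -0.2]
  [ -0.3  -0.4]
  [ -1.1   1. ]
  [ -0.4   0.2]
  [  0.3   0.5]
  [  0.3  -0.2]]

 [[ -0.4  -0.9]
  [ -0.6  -1.3]
  [-21.1   1.7]
  [  0.9  -0.8]
  [  0.3   0.9]
  [ -0.2  -0.2]]]
[[0.4373 0.0884 0.17  ]
 [0.511  0.1022 0.17  ]
 [0.5725 0.0068 0.283 ]
 [0.6099 0.0137 0.283 ]]
```

The corner fit agrees to about 1 px, apart from one corner that is hidden in the scene view. The insert is the steel part on the winch's fork; the green one lies off the plate. Next I'll work out the approach to the lever.

```bash
cat >> h.py <<'E'
def to(w):
    "shift in current tool axes to reach winch-frame point (mm), z included"
    p=np.load("p.npy"); x,M,s=tool()
    return (M.T@(W(p,[np.array(w)/1e3])[0]-x)).round(4)
def rep():
    p=np.load("p.npy"); x,M,s=tool(); c,sn=np.cos(p[2]),np.sin(p[2]); Q=np.array([[c,sn,0],[-sn,c,0],[0,0,1]])
    print("t",round(s['t'],2),"winch mm",(Q@(x-[p[0],p[1],0])*1e3).round(1),"F_w",(Q@s['contact_force']).round(1),"g",round(s['grip_width'],4),round(s['grip_force'],1))
    print("tool axes in winch",(Q@M).round(3).tolist())
E
python3 -c "
from h import *
rep();print(to([5,-105,330]))
p=np.load('p.npy');_,M,_=tool();D=np.array([[-np.sin(p[2]),np.cos(p[2]),0],[np.cos(p[2]),np.sin(p[2]),0],[0,0,-1]]).T
print(R.from_matrix(M.T@D).as_rotvec(degrees=True))"
```

```text
t 0.1 winch mm [-181.7  487.2  230.5] F_w [-0.   0.   0.5] g 0.0854 0.0
tool axes in winch [[-0.824, 0.566, -0.001], [0.566, 0.824, -0.001], [0.0, -0.002, -1.0]]
[-0.4892 -0.3827 -0.0989]
[-8.02438740e-02  4.14068920e-02  5.55210133e+01]
```

```bash
python3 -m creep '[[[0,0,0,0,0,-0.04,0.0],[0,0,7,0,0,-0.08,0.0],[0,0,14,-0.03,-0.025,-0.099,0.0],[0,0,21,-0.06,-0.05,-0.099,0.0],[0,0,28,-0.09,-0.075,-0.099,0.0],[0,0,35,-0.12,-0.1,-0.099,0.0],[0,0,42,-0.15,-0.125,-0.099,0.0],[0,0,49,-0.18,-0.15,-0.099,0.0],[0,0,55.5,-0.21,-0.17,-0.099,0.0],[0,0,55.5,-0.24,-0.19,-0.099,0.0]]]'; python3 -c "
from h import *
rep();print(to([5,-105,330]))"
```

```text
t: 0.93
ee_pos: [0.3859, 0.2755, 0.3302]
ee_rot: [-0.0, 0.641, 0.768, -0.0]
contact_force: [1.2, 0.7, -0.4]
grip_width: 0.0002
grip_force: 0.0
t 0.93 winch mm [-91.3 193.3 330.2] F_w [ 1.3  0.5 -0.4] g 0.0002 0.0
tool axes in winch [[0.004, 1.0, -0.0], [1.0, -0.004, -0.0], [-0.0, -0.0, -1.0]]
[-2.979e-01  9.760e-02  2.000e-04]
```

```bash
python3 -m creep '[[[0,0,0,-0.04,0.013,0,0],[0,0,0,-0.08,0.026,0,0],[0,0,0,-0.12,0.039,0,0],[0,0,0,-0.16,0.052,0,0],[0,0,0,-0.2,0.065,0,0],[0,0,0,-0.24,0.078,0,0],[0,0,0,-0.275,0.09,0,0],[0,0,0,-0.298,0.098,0,0],[0,0,0,-0.298,0.098,0,0],[0,0,0,-0.298,0.098,0,0]]]'; python3 - <<'E'
from h import *
rep();print(to([5,-105,277]))
im=optics.capture("wrist");cv2.imwrite("pics/w1.png",im[:,:,::-1])
p=np.load('p.npy');print(proj(W(p,np.array([[43,-105,283],[-75,0,170],[-75,45,170]])/1e3),optics.camera_params("wrist")))
E
```

```text
t: 1.77
ee_pos: [0.5367, 0.0013, 0.3295]
ee_rot: [-0.001, 0.64, 0.768, -0.0]
contact_force: [-0.2, -0.9, 0.5]
grip_width: 0.0001
grip_force: 0.0
t 1.77 winch mm [   6.8 -103.9  329.5] F_w [-0.4 -0.9  0.5] g 0.0001 0.0
tool axes in winch [[0.002, 1.0, -0.001], [1.0, -0.002, 0.001], [0.001, -0.001, -1.0]]
[-0.0012 -0.0017  0.0525]
[[376.15768957 231.79678973]
 [227.21066565  73.52981411]
 [222.73027443  16.34548077]]
```

View pics/w1.png

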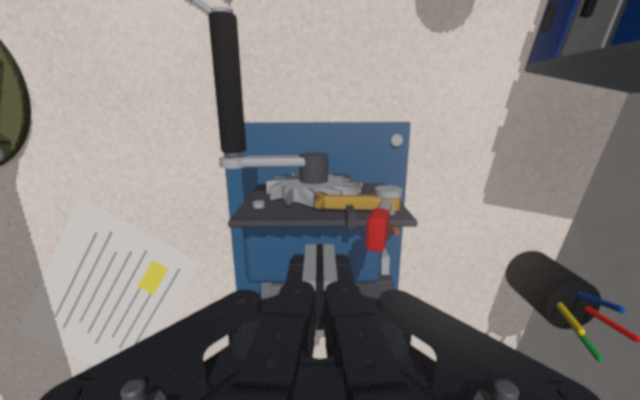

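The wrist view shows the red thumb piece at (378,228), against a predicted (376,232). The handle end is at (221,12), predicted (223,16). The pose is confirmed, so I'll lower and push.

```bash
python3 -m creep '[[[0,0,0,0,0,0.03,0],[0,0,0,0,0,0.053,0],[0,0,0,0,0,0.053,0],[0,0,0,0,0.005,0.053,0],[0,0,0,0,0.01,0.053,0],[0,0,0,0,0.015,0.053,0],[0,0,0,0,0.02,0.053,0],[0,0,0,0,0.025,0.053,0],[0,0,0,0,0.03,0.053,0],[0,0,0,0,0.03,0.053,0]]]'; python3 -c "
from h import *
rep()"
```

```text
t: 2.65
ee_pos: [0.5674, 0.008, 0.2775]
ee_rot: [0.0, 0.639, 0.769, 0.0]
contact_force: [0.7, -0.1, -0.2]
grip_width: -0.0001
grip_force: 0.0
t 2.65 winch mm [  38.2 -102.8  277.5] F_w [ 0.6 -0.2 -0.2] g -0.0001 0.0
tool axes in winch [[-0.0, 1.0, 0.001], [1.0, 0.0, -0.0], [-0.0, 0.001, -1.0]]
```

```bash
python3 -m creep '[[[0,0,0,0,0.003,0,0],[0,0,0,0,0.006,0,0],[0,0,0,0,0.009,0,0],[0,0,0,0,0.012,0,0],[0,0,0,0,0.015,0,0],[0,0,0,0,0.018,0,0],[0,0,0,0,0.02,0,0]]]'; python3 - <<'E'
from h import *
rep()
im=optics.capture("wrist");cv2.imwrite("pics/w2.png",im[100:350,150:550,::-1])
E
```

```text
t: 3.23
ee_pos: [0.5859, 0.0115, 0.2771]
ee_rot: [-0.0, 0.639, 0.769, -0.0]
contact_force: [-4.5, -2.0, 2.2]
grip_width: -0.0004
grip_force: 2.3
t 3.23 winch mm [  57.  -102.8  277.1] F_w [-4.8 -1.2  2.2] g -0.0004 2.3
tool axes in winch [[-0.0, 1.0, -0.001], [1.0, 0.0, -0.0], [-0.0, -0.001, -1.0]]
```

View pics/w2.png

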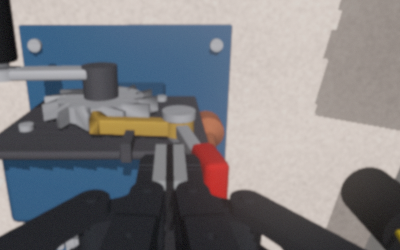

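The red lever is being pushed with about 5 N, fingertip alongside it at (190,165) in the crop. I'll continue to its end stop.

```bash
python3 -m creep '[[[0,0,0,0,0.002,0,0],[0,0,0,0,0.004,0,0],[0,0,0,0,0.006,0,0],[0,0,0,0,0.008,0,0],[0,0,0,0,0.008,0,0]]]'; python3 -c "
from h import *
rep()"
```

```text
t: 3.7
ee_pos: [0.5924, 0.0128, 0.2763]
ee_rot: [-0.001, 0.639, 0.769, -0.001]
contact_force: [-6.3, -2.1, -0.6]
grip_width: 0.0001
grip_force: 3.2
t 3.7 winch mm [  63.7 -102.8  276.3] F_w [-6.6 -1.  -0.6] g 0.0001 3.2
tool axes in winch [[-0.0, 1.0, -0.004], [1.0, 0.0, 0.0], [0.0, -0.004, -1.0]]
```

```bash
python3 -m creep '[[[0,0,0,0,0.002,0,0],[0,0,0,0,0.004,0,0],[0,0,0,0,0.004,0,0]]]'; python3 -c "
from h import *
rep()"; python3 -m creep '[[[0,0,0,0,0.002,0,0],[0,0,0,0,0.003,0,0],[0,0,0,0,0.003,0,0]]]'; python3 -c "
from h import *
rep()"
```

```text
t: 3.95
ee_pos: [0.5929, 0.0129, 0.2762]
ee_rot: [-0.003, 0.639, 0.769, -0.004]
contact_force: [-17.9, -2.6, 4.9]
grip_width: -0.0001
grip_force: 9.7
t 3.95 winch mm [  64.2 -102.7  276.2] F_w [-18.1   0.7   4.9] g -0.0001 9.7
tool axes in winch [[0.0, 1.0, -0.01], [1.0, -0.0, -0.0], [-0.0, -0.01, -1.0]]
t: 4.2
ee_pos: [0.5932, 0.0129, 0.2761]
ee_rot: [-0.005, 0.639, 0.769, -0.006]
contact_force: [-27.2, -5.0, 10.2]
grip_width: 0.0002
grip_force: 14.7
t 4.2 winch mm [  64.4 -102.8  276.1] F_w [-27.7   0.1  10.2] g 0.0002 14.7
tool axes in winch [[0.0, 1.0, -0.015], [1.0, -0.0, -0.0], [-0.0, -0.015, -1.0]]
```

End stop reached: 28 N at x≈64. I'll back off, rise, and go above the handle with the gripper open.

```bash
python3 -m creep '[[[0,0,0,0,-0.012,0,0],[0,0,0,0,-0.03,0,0],[0,0,0,0,-0.03,-0.04,0.0],[0,0,0,0.035,-0.06,-0.04,0.085],[0,0,0,0.07,-0.1,-0.04,0.085],[0,0,0,0.105,-0.14,-0.04,0.085],[0,0,0,0.105,-0.145,-0.04,0.085],[0,0,0,0.105,-0.145,-0.04,0.085],[0,0,0,0.105,-0.145,-0.04,0.085]]]'; python3 -c "
from h import *
rep();print(to([-75,4,152]))"
```

```text
t: 4.95
ee_pos: [0.439, 0.092, 0.3182]
ee_rot: [0.001, 0.638, 0.77, 0.001]
contact_force: [-0.6, 0.0, -0.1]
grip_width: 0.0722
grip_force: 0.0
t 4.95 winch mm [-72.7   3.2 318.2] F_w [-0.5  0.1 -0.1] g 0.0722 0.0
tool axes in winch [[-0.003, 1.0, 0.004], [1.0, 0.003, 0.0], [0.0, 0.004, -1.0]]
[ 0.0008 -0.0029  0.1662]
```

```bash
python3 -m creep '[[[0,0,0,0,-0.002,0.035,0.085],[0,0,0,0,-0.002,0.07,0.085],[0,0,0,0,-0.002,0.1,0.085],[0,0,0,0,-0.002,0.13,0.085],[0,0,0,0,-0.002,0.15,0.085],[0,0,0,0,-0.002,0.165,0.085],[0,0,0,0,-0.002,0.165,0.085],[0,0,0,0,-0.002,0.165,0.085]]]'; python3 - <<'E'
from h import *
rep()
im=optics.capture("wrist");cv2.imwrite("pics/w3.png",im[:,:,::-1])
E
```

```text
t: 5.62
ee_pos: [0.4376, 0.0902, 0.1519]
ee_rot: [-0.0, 0.639, 0.769, -0.0]
contact_force: [-0.0, -0.3, 0.8]
grip_width: 0.0851
grip_force: 0.0
t 5.62 winch mm [-74.4   1.7 151.9] F_w [-0.1 -0.2  0.8] g 0.0851 0.0
tool axes in winch [[0.0, 1.0, -0.001], [1.0, -0.0, -0.0], [-0.0, -0.001, -1.0]]
```

View pics/w3.png

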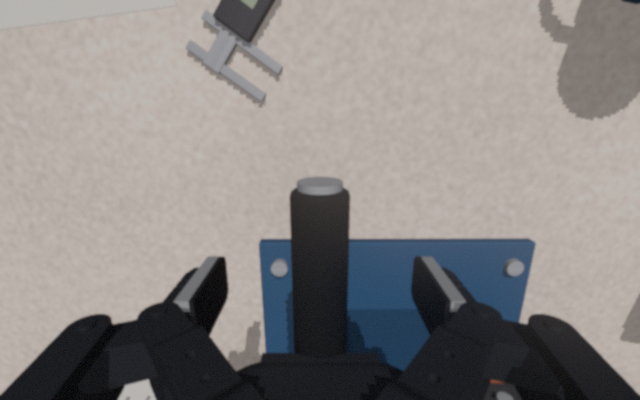

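The handle (column 320) lies centred between the open pads at columns 205 and 440. Closing.

```bash
python3 -m creep '[[[0,0,0,0,0,0,0.012],[0,0,0,0,0,0,0.012],[0,0,0,0,0,0,0.012],[0,0,0,0,0,0,0.012],[0,0,0,0,0,0,0.012],[0,0,0,0,0,0,0.012],[0,0,0,0,0,0,0.012],[0,0,0,0,0,0,0.012]]]'; python3 -c "
from h import *
rep()"
```

```text
t: 6.33
ee_pos: [0.4375, 0.0907, 0.1528]
ee_rot: [0.0, 0.639, 0.769, 0.001]
contact_force: [1.4, -0.3, 2.7]
grip_width: 0.0226
grip_force: 58.6
t 6.33 winch mm [-74.4   2.2 152.8] F_w [ 1.3 -0.6  2.7] g 0.0226 58.6
tool axes in winch [[-0.0, 1.0, 0.002], [1.0, 0.0, 0.0], [0.0, 0.002, -1.0]]
```

```bash
python3 -m creep '[[[0,0,0,0,0,0.002,0.012],[0,0,0,0,0,0.004,0.012],[0,0,0,0,0.0005,0.007,0.012],[0,0,0,0,0.0007,0.01,0.012],[0,0,0,0,0.001,0.013,0.012],[0,0,0,0,0.0015,0.015,0.012],[0,0,0,0,0.0015,0.015,0.012],[0,0,0,0,0.0015,0.015,0.012]]]'; python3 -c "
from h import *
rep()
optics.capture('wrist')"
```

```text
t: 7.0
ee_pos: [0.4383, 0.0908, 0.1377]
ee_rot: [0.0, 0.639, 0.769, 0.0]
contact_force: [-1.5, -0.5, 7.1]
grip_width: 0.0223
grip_force: 59.1
t 7.0 winch mm [-73.6   2.2 137.7] F_w [-1.6 -0.3  7.1] g 0.0223 59.1
tool axes in winch [[-0.0, 1.0, 0.0], [1.0, 0.0, 0.0], [0.0, 0.0, -1.0]]
```

```bash
cat >> h.py <<'E'
def arc(s,e,n=8,r=.075):
    for f in np.linspace(s,e,n+1)[1:]: print(round(f,3),"y %.4f z %.4f"%(r*(np.cos(s)-np.cos(f)),-r*(np.sin(f)-np.sin(s))))
def ft(C=(.6,150.5)):
    p=np.load("p.npy"); x,M,s=tool(); c,sn=np.cos(p[2]),np.sin(p[2]); Q=np.array([[c,sn,0],[-sn,c,0],[0,0,1]])
    w=Q@(x-[p[0],p[1],0])*1e3; F=Q@s['contact_force']; a=np.arctan2(w[2]-C[1],C[0]-w[0])
    print("phi %.3f r %.1f  Ftan(load dir) %.1f Frad(out) %.1f Fy %.1f"%(a,np.hypot(w[2]-C[1],w[0]-C[0]),F[0]*np.sin(a)+F[2]*np.cos(a),-F[0]*np.cos(a)+F[2]*np.sin(a),F[1]),w.round(1),"t",round(s['t'],2),"g",round(s['grip_width'],4))
E
python3 -c "
from h import *
ft();arc(-.185,.215);print();arc(.215,.715,10)"
```

```text
phi -0.170 r 75.2  Ftan(load dir) 7.7 Frad(out) -0.1 Fy -0.2 [-73.5   2.2 137.8] t 7.05 g 0.0225
-0.135 y -0.0006 z -0.0037
-0.085 y -0.0010 z -0.0074
-0.035 y -0.0012 z -0.0112
0.015 y -0.0013 z -0.0149
0.065 y -0.0011 z -0.0187
0.115 y -0.0008 z -0.0224
0.165 y -0.0003 z -0.0261
0.215 y 0.0004 z -0.0298

0.265 y 0.0009 z -0.0036
0.315 y 0.0020 z -0.0072
0.365 y 0.0032 z -0.0108
0.415 y 0.0046 z -0.0142
0.465 y 0.0062 z -0.0176
0.515 y 0.0080 z -0.0209
0.565 y 0.0099 z -0.0242
0.615 y 0.0120 z -0.0273
0.665 y 0.0143 z -0.0303
0.715 y 0.0166 z -0.0332
```

```bash
python3 -m creep '[[[0,0,0,0,-0.0006,-0.0037,0.012],[0,0,0,0,-0.001,-0.0074,0.012],[0,0,0,0,-0.0012,-0.0112,0.012],[0,0,0,0,-0.0013,-0.0149,0.012],[0,0,0,0,-0.0011,-0.0187,0.012],[0,0,0,0,-0.0011,-0.0187,0.012]]]'; python3 - <<'E'
from h import *
ft()
a=optics.capture("scene")[180:230,300:370,::-1]
cv2.imwrite("pics/s2.png",cv2.resize(a,None,fx=10,fy=10,interpolation=cv2.INTER_CUBIC))
arc(.065,.565,10)
E
```

```text
t: 7.55
ee_pos: [0.438, 0.0908, 0.1574]
ee_rot: [0.001, 0.639, 0.769, 0.001]
contact_force: [-1.7, -0.5, 9.8]
grip_width: 0.0224
grip_force: 59.3
phi 0.093 r 74.8  Ftan(load dir) 9.6 Frad(out) 2.7 Fy -0.2 [-73.9   2.2 157.4] t 7.55 g 0.0224
0.115 y 0.0003 z -0.0037
0.165 y 0.0009 z -0.0074
0.215 y 0.0016 z -0.0111
0.265 y 0.0025 z -0.0148
0.315 y 0.0035 z -0.0184
0.365 y 0.0048 z -0.0219
0.415 y 0.0062 z -0.0254
0.465 y 0.0078 z -0.0288
0.515 y 0.0096 z -0.0321
0.565 y 0.0115 z -0.0353
```

View pics/s2.png

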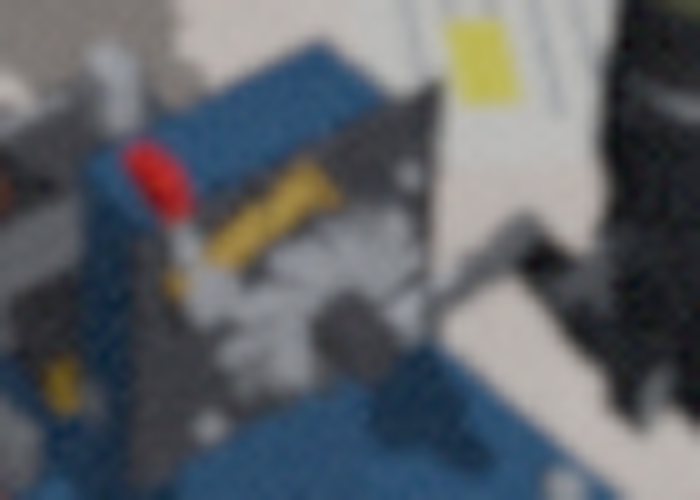

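The brass pawl, nose near (315,190), is raised clear of the wheel. The red lever at (155,180) leans away, and the hand carries the full 9.6 N. I'll let down slowly.

```bash
python3 -m creep '[[[0,0,0,0,0.0003,-0.0037,0.012],[0,0,0,0,0.0009,-0.0074,0.012],[0,0,0,0,0.0016,-0.0111,0.012],[0,0,0,0,0.0025,-0.0148,0.012],[0,0,0,0,0.0035,-0.0184,0.012],[0,0,0,0,0.0048,-0.0219,0.012],[0,0,0,0,0.0062,-0.0254,0.012],[0,0,0,0,0.0078,-0.0288,0.012],[0,0,0,0,0.0096,-0.0321,0.012],[0,0,0,0,0.0115,-0.0353,0.012]]]'; python3 -c "
from h import *
ft();arc(.565,1.065,10)"
```

```text
t: 8.43
ee_pos: [0.4515, 0.0933, 0.1929]
ee_rot: [0.002, 0.639, 0.769, 0.002]
contact_force: [8.5, 1.0, 3.9]
grip_width: 0.0221
grip_force: 59.0
phi 0.609 r 74.1  Ftan(load dir) 8.1 Frad(out) -4.8 Fy -0.5 [-60.2   2.2 192.9] t 8.43 g 0.0221
0.615 y 0.0021 z -0.0031
0.665 y 0.0043 z -0.0061
0.715 y 0.0067 z -0.0090
0.765 y 0.0092 z -0.0118
0.815 y 0.0119 z -0.0144
0.865 y 0.0147 z -0.0169
0.915 y 0.0176 z -0.0193
0.965 y 0.0206 z -0.0215
1.015 y 0.0238 z -0.0236
1.065 y 0.0270 z -0.0255
```

```bash
python3 -m creep '[[[0,0,0,0,0.0021,-0.0029,0.012],[0,0,0,0,0.0043,-0.0058,0.012],[0,0,0,0,0.0067,-0.0086,0.012],[0,0,0,0,0.0092,-0.0113,0.012],[0,0,0,0,0.0119,-0.0138,0.012],[0,0,0,0,0.0147,-0.0162,0.012],[0,0,0,0,0.0176,-0.0185,0.012],[0,0,0,0,0.0206,-0.0206,0.012],[0,0,0,0,0.0238,-0.0226,0.012],[0,0,0,0,0.027,-0.0245,0.012]]]'; python3 -c "
from h import *
ft();arc(1.065,1.565,10)"
```

```text
t: 9.27
ee_pos: [0.4785, 0.0984, 0.2164]
ee_rot: [0.002, 0.639, 0.769, 0.002]
contact_force: [11.7, 2.5, -6.6]
grip_width: 0.0226
grip_force: 58.9
phi 1.104 r 73.8  Ftan(load dir) 7.7 Frad(out) -11.3 Fy 0.3 [-32.6   2.3 216.4] t 9.27 g 0.0226
1.115 y 0.0033 z -0.0017
1.165 y 0.0067 z -0.0033
1.215 y 0.0102 z -0.0047
1.265 y 0.0138 z -0.0059
1.315 y 0.0174 z -0.0070
1.365 y 0.0210 z -0.0078
1.415 y 0.0247 z -0.0085
1.465 y 0.0284 z -0.0090
1.515 y 0.0322 z -0.0093
1.565 y 0.0359 z -0.0094
```

```bash
python3 -m creep '[[[0,0,0,0,0.0036,-0.001,0.012],[0,0,0,0,0.0072,-0.002,0.012],[0,0,0,0,0.0108,-0.003,0.012],[0,0,0,0,0.0144,-0.0038,0.012],[0,0,0,0,0.018,-0.0045,0.012],[0,0,0,0,0.0217,-0.005,0.012],[0,0,0,0,0.0254,-0.0055,0.012],[0,0,0,0,0.0291,-0.006,0.012],[0,0,0,0,0.0328,-0.0063,0.012],[0,0,0,0,0.0364,-0.0064,0.012]]]'; python3 -c "
from h import *
ft((.6,148.5));arc(1.565,2.065,10)"
```

```text
t: 10.1
ee_pos: [0.5125, 0.1048, 0.2239]
ee_rot: [0.001, 0.639, 0.769, 0.002]
contact_force: [2.1, 0.5, 7.8]
grip_width: 0.0226
grip_force: 60.7
phi 1.588 r 75.4  Ftan(load dir) 2.0 Frad(out) 7.8 Fy 0.1 [  1.9   2.3 223.9] t 10.1 g 0.0226
1.615 y 0.0037 z 0.0001
1.665 y 0.0075 z 0.0003
1.715 y 0.0112 z 0.0008
1.765 y 0.0149 z 0.0014
1.815 y 0.0186 z 0.0022
1.865 y 0.0222 z 0.0032
1.915 y 0.0257 z 0.0044
1.965 y 0.0292 z 0.0058
2.015 y 0.0327 z 0.0073
2.065 y 0.0360 z 0.0090
```

```bash
python3 -m creep '[[[0,0,0,0,0.0037,-0.0005,0.012],[0,0,0,0,0.0075,-0.0008,0.012],[0,0,0,0,0.0112,-0.0006,0.012],[0,0,0,0,0.0149,0,0.012]]]'; python3 -c "
from h import *
ft((.6,149))"
```

```text
t: 10.43
ee_pos: [0.5262, 0.1074, 0.2224]
ee_rot: [0.0, 0.639, 0.769, 0.0]
contact_force: [1.6, 2.0, 3.1]
grip_width: 0.0223
grip_force: 60.1
phi 1.776 r 75.0  Ftan(load dir) 1.2 Frad(out) 3.4 Fy 1.6 [ 15.9   2.4 222.4] t 10.43 g 0.0223
```

```bash
python3 -c "
from h import *
arc(1.765,2.005,6)"; python3 -m creep '[[[0,0,0,0,0.003,0.0005,0.012],[0,0,0,0,0.0059,0.0012,0.012],[0,0,0,0,0.0088,0.002,0.012],[0,0,0,0,0.0117,0.003,0.012]]]'; python3 -c "
from h import *
ft((.6,149))"
```

```text
1.805 y 0.0029 z 0.0006
1.845 y 0.0058 z 0.0014
1.885 y 0.0087 z 0.0023
1.925 y 0.0115 z 0.0032
1.965 y 0.0143 z 0.0043
2.005 y 0.0171 z 0.0055
t: 10.77
ee_pos: [0.5374, 0.1094, 0.2191]
ee_rot: [-0.0, 0.639, 0.769, 0.0]
contact_force: [2.7, 3.2, 3.0]
grip_width: 0.0224
grip_force: 60.1
phi 1.934 r 75.0  Ftan(load dir) 2.0 Frad(out) 4.0 Fy 2.6 [ 27.2   2.3 219.1] t 10.77 g 0.0224
```

```bash
python3 -c "
from h import *
arc(1.925,2.325,10)"; python3 -m creep '[[[0,0,0,0,0.0028,0.001,0.012],[0,0,0,0,0.0055,0.0021,0.012],[0,0,0,0,0.0083,0.0034,0.012],[0,0,0,0,0.0109,0.0047,0.012],[0,0,0,0,0.0135,0.006,0.012]]]'; python3 -c "
from h import *
ft((.6,149))"
```

```text
1.965 y 0.0028 z 0.0011
2.005 y 0.0055 z 0.0023
2.045 y 0.0082 z 0.0036
2.085 y 0.0109 z 0.0050
2.125 y 0.0135 z 0.0066
2.165 y 0.0160 z 0.0082
2.205 y 0.0184 z 0.0099
2.245 y 0.0208 z 0.0118
2.285 y 0.0231 z 0.0137
2.325 y 0.0253 z 0.0157
t: 11.18
ee_pos: [0.5487, 0.1116, 0.2134]
ee_rot: [-0.001, 0.639, 0.769, -0.001]
contact_force: [-12.1, 0.7, 18.7]
grip_width: 0.0223
grip_force: 61.7
phi 2.105 r 74.8  Ftan(load dir) -19.6 Frad(out) 10.1 Fy 2.9 [ 38.7   2.4 213.4] t 11.18 g 0.0223
```

Stop felt at φ≈2.1. Easing back until the load is off.

```bash
python3 -m creep '[[[0,0,0,0,-0.0045,-0.0015,0.012],[0,0,0,0,-0.0045,-0.0015,0.012]]]'; python3 -c "
from h import *
ft((.6,149))"
```

```text
t: 11.35
ee_pos: [0.5459, 0.111, 0.2151]
ee_rot: [0.0, 0.639, 0.769, 0.0]
contact_force: [3.2, 2.7, 2.6]
grip_width: 0.0224
grip_force: 59.9
phi 2.061 r 74.9  Ftan(load dir) 1.9 Frad(out) 4.0 Fy 2.0 [ 35.9   2.4 215.1] t 11.35 g 0.0224
```

```bash
python3 -m creep '[[[0,0,0,0,0.0008,0.0004,0.012],[0,0,0,0,0.0018,0.0009,0.012],[0,0,0,0,0.0018,0.0009,0.012]]]'; python3 -c "
from h import *
ft((.6,149))"
```

```text
t: 11.6
ee_pos: [0.5475, 0.1114, 0.2141]
ee_rot: [-0.0, 0.639, 0.769, 0.0]
contact_force: [0.3, 2.4, 8.5]
grip_width: 0.0222
grip_force: 60.4
phi 2.087 r 74.9  Ftan(load dir) -3.6 Frad(out) 7.8 Fy 2.3 [ 37.6   2.4 214.1] t 11.6 g 0.0222
```

Lightly seated at 3.6 N. Releasing and lifting clear.

```bash
python3 -m creep '[[[0,0,0,0,0,0,0.03],[0,0,0,0,0,0,0.045],[0,0,0,0,0,0,0.06],[0,0,0,0,0,0,0.075],[0,0,0,0,0,0,0.075],[0,0,0,0,0,0,0.075],[0,0,0,0,0,0,0.075],[0,0,0,0,0,-0.01,0.075],[0,0,0,0,0,-0.03,0.075],[0,0,0,0,0,-0.06,0.075]]]' ; python3 -m creep '[[[0,0,0,0.02,0,-0.03,0.075],[0,0,0,0.05,-0.02,-0.06,0.075],[0,0,0,0.08,-0.05,-0.08,0.075],[0,0,0,0.12,-0.08,-0.08,0.075],[0,0,0,0.16,-0.1,-0.08,0.075],[0,0,0,0.16,-0.1,-0.08,0.075],[0,0,0,0.16,-0.1,-0.08,0.075]]]'; python3 - <<'E'
from h import *
ft()
a=optics.capture("scene")[175:260,260:380,::-1]
b=optics.capture("top")[155:265,250:402,::-1]
h=lambda i:cv2.resize(i,(500,380),interpolation=cv2.INTER_CUBIC)
c=np.hstack([cv2.resize(a,(400,283),interpolation=cv2.INTER_CUBIC),cv2.resize(b,(391,283),interpolation=cv2.INTER_CUBIC)])
cv2.imwrite("pics/fin.png",c)
E
```

```text
t: 12.43
ee_pos: [0.546, 0.1109, 0.2728]
ee_rot: [-0.001, 0.639, 0.769, -0.002]
contact_force: [1.0, 1.3, 0.8]
grip_width: 0.0749
grip_force: 0.0
t: 13.02
ee_pos: [0.4175, 0.2529, 0.3555]
ee_rot: [-0.0, 0.637, 0.771, 0.001]
contact_force: [0.6, -0.1, 0.4]
grip_width: 0.0747
grip_force: 0.0
phi 1.264 r 215.0  Ftan(load dir) 0.7 Frad(out) 0.2 Fy -0.2 [-64.3 165.3 355.5] t 13.02 g 0.0747
```

View pics/fin.png

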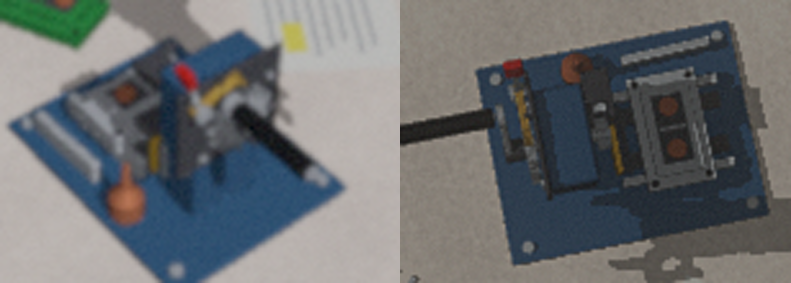

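The insert lies level on the bars (cores at (668,105) and (676,148)), and the lever is thrown (red at (513,68)). The handle's inner end is at (492,120). I'll check that the handle stayed put.

```bash
python3 - <<'E'
from h import *
p=np.load('p.npy')
for f in (1.95,2.09,2.3,2.6):
    print(f,proj(W(p,[[-.075*np.cos(f),-.07,.17+.075*np.sin(f)]]),optics.camera_params("top")), "scene end",proj(W(p,[[-.075*np.cos(f),.045,.17+.075*np.sin(f)]]),optics.camera_params("scene")))
print("observed 285.8 201.7; scene", 260+318*.3,175+178*.3)
E
```

```text
1.95 [[287.04126173 203.25080984]] scene end [[355.3856138  224.58995628]]
2.09 [[286.54432538 200.37689988]] scene end [[353.24000276 226.75613713]]
2.3 [[285.93917538 196.65726664]] scene end [[350.27257171 230.27936391]]
2.6 [[285.40914903 192.85304402]] scene end [[346.81194119 235.56413524]]
observed 285.8 201.7; scene 355.4 228.4
```

The handle stayed where I released it, so the fork is on its stop. Handing in.

```bash
python3 -c "
from workcell import order
print(order.hand_in())"
```

```text
the job is handed in; nothing more can be done
None
```

I handed the job in: the insert is down on the bars, the fork is on its stop, the pawl lever is thrown over and the handle is let go, but I briefly pressed about 20 N at the stop (over the 15 N guidance) before easing off; no verdict came back.

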